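# Shut and latch the dissecting-instrument case

## Robot

A 6-joint arm with a two-finger parallel gripper is mounted at the origin on the work surface. World frame = base frame: x ahead of the robot, y to its left, z up, the work surface at z = 0. Lengths are in mm, angles in rad, forces in N, time in s.
With the tool pointing down it reaches from about 350 to 875 mm from the base axis. Payload 4.2 kg.
Tool frame: the origin (TCP) lies at the very end of the fingers, on their centre line; the grasp point (between the pads) lies arm.hold_point_z behind it (arm.hold_point_z is the distance from the TCP to the grasp point, in mm); y points along the fingers, x is the direction in which the jaws open and shut, and the axes are right-handed (so a half turn about y gives the same grasp; the last joint's range is limited). The gripper opens to 85 mm and grips with 20 to 120 N. Pads are 22 mm wide; open, the fingers measure 114 mm over their backs; the gripper's body (76 mm by 85 mm) begins 54 mm behind the grasp point. The pads swing forward as they close: fully open they stand 13 mm farther back than shut.
Start: joints at [1.399, 0.385, 0.008, 0, -1.194, -0.259], TCP at [260.965, 567.888, 231.312] pointing down, gripper open.
Joint ranges: [-3.14, 3.14], [-1.21, 2.06], [-1.07, 1.41], [-3.16, 2.05], [-2.99, -0.16], [-3.1, 3.1]. Speed limits (rad/s): [2.79, 2.79, 3.14, 3.14, 3.14, 3.14].

## Interface

Orientations are given as a unit quaternion [x, y, z, w].
In Python, from bench import arm gives the robot as it stands.
- The arm moves only by the shell command python3 -m creep 'ROWS'. ROWS is JSON, a list of rows, each a list of 3 entries, a list of its own where there are three numbers: the shift along the world's x, y, z in mm, then the turn, a rotation vector about the world's x, y, z in rad, then the gripper command: -1 is shut, 1 is fully open, values between are in proportion. In form: [[[dx, dy, dz], [wx, wy, wz], jaw], ...]. A call has 1 to 12 rows; each row is the pose to reach, as a shift and turn from the pose commanded when the call began; what a row does not reach only later rows make up. A row lasts 1/12 s, in which the tool goes at most 41.7 mm and 7.16 degrees, less where a joint would pass 70% of its speed; a pose out of reach is approached as far as the arm can. A call with a gripper value outside its range is refused whole. The fingers move at their own pace and stop on an object; the grip force is fixed at half the most. Time passes only in rows, so rows that repeat a pose let the fingers close. It gives the time, the measured TCP pose, the force and the opening at its end, in the units of the state.
- arm.read_state(): the state, without advancing time (a new reading comes with each control period).
- arm.get_image(name): name is "scene" or "top" or "wrist"; returns (picture, depth): 384x512x3 uint8, red, green, blue; 384x512 float32, mm along the optical axis (not along the pixel's ray), 0 where there is no reading.
- arm.camera_params(name): a dict with "camera_matrix" (3x3 intrinsics, pixels), "extrinsics" (4x4, takes a point from world to camera coordinates); the wrist camera has in their place "T_tool_cam" (4x4, takes a point from camera to tool coordinates, whose origin is the TCP and whose axes are the tool frame's). Camera axes: x right, y down, z forward; pixel columns grow to the right and rows downward; lengths in mm; the calibration is good to about 2 mm. The wrist camera is an equidistant fisheye: a pixel r from the principal point sees the ray r / f radians off the axis. A picture is of the moment at which its call begins: read the wrist's pose just before it. camera_params takes no time and is no camera call.
- arm.job_done(): hands the job in, once; it reports no verdict.
The state is a dict: "clock": time; "joints": joint angles; "joint_vel": joint speeds; "joint_efforts": joint torques, N m; "position": TCP position; "ee_rot": TCP orientation; "contact_force": force on the tool from outside, world axes, zero at the start; "wrist_torque": the same for the moment, N m; "gripper_width": finger opening in mm.
Only numpy, scipy, OpenCV 4.12 (cv2) and the standard library are available. Lean on these libraries where they do the work, as an engineer would, in place of code of your own. Each camera call takes 0.05 s, during which the arm holds its last target.

## Task

The dissection is over: close up the instrument case. Using the fingertips only to push, without gripping or lifting anything, push the open lid over from behind until it is fully shut, then push the latch flap on its front edge down and in until it snaps home against the case. Do it gently, with no slamming, leave the case where it stands, and do not disturb the wash bottle, the beaker and the loose forceps beside it.

Things in the scene. Friction and masses are not known exactly. Their poses are not given: they have to be found in the camera images.
- case: Grey plastic case, loose on rubber feet on the steel bench, 1.2 to 1.7 kg. Tray 136 mm deep (x), 220 mm wide (y), rim 48 mm above the bench; 64 mm high with the lid shut. Origin: centre of its underside, on the bench. Its -x side is the front (latch side, roughly towards the robot), +x carries the hinge, z up. A sideways push above about 8 N may slide it.
- lid (a joint): Opening angle of the lid (rad): 0 shut, 1.57 upright, 2.0 its stop. A shallow shell 16 mm thick, 220 mm wide, reaching 140 mm forward from the hinge axis. Starts leaning back beyond upright (1.62 to 1.85). The hinge is stiff: the lid stays where it is left, so it must be pushed the whole way, 2 to 4 N at the free edge.
- lid_hinge (a point): Middle of the lid's hinge axis, which runs along the case's y: 72 mm behind the case's centre (its +x), 48 mm above the bench.
- lid_edge (a point): Middle of the lid's free edge on its outer face (away from the robot while open, the top when shut), 140 mm from the hinge axis and 16 mm out from it. Lid shut: 68 mm in front of the case's centre, 64 mm above the bench. Axes turn with the lid: x from the free edge to the hinge, z out of the outer face.
- latch (a joint): Angle (rad) of the latch flap on the lid's front: 0 hanging parallel to the front skirt (lid shut: flat against the case, snapped home), 1.57 straight out to the front, 2.0 its stop. Starts at 1.2 to 1.6; light friction keeps it where it is left. The last 0.2 rad need about 5 N pushed in at its lower edge to snap under the catch, and the lid fully shut.
- latch_pin (a point): Middle of the latch flap's own hinge pin, along the case's y, on the front of the lid. Lid shut: 74 mm in front of the case's centre, 56 mm above the bench.
- latch_tip (a point): Middle of the flap's rolled free edge, 34 mm from the pin. The steel flap is 48 mm wide, 3 mm thick, its edge roll 5 mm. Lid shut and latch home: 76.5 mm in front of the case's centre, 22 mm above the bench.
- wash_bottle: Bystander: white plastic wash bottle with bent spout, 72 mm diameter, 180 mm tall, at one side of the case. Origin: centre of its underside.
- beaker: Bystander: glass beaker, 66 mm diameter, 85 mm tall, at the other side of the case. Origin: centre of its underside.
- forceps: Bystander: steel forceps lying flat on the bench in front and to the left of the case (its +y side), 130 mm long (along its x), 12 mm wide, 6 mm high. Origin: centre of its underside.

How it is judged:
By the outcome, as a careful person would: the job done as asked, in the order asked, and still so for the second after the job is handed in, with the robot touching nothing.
It also fails if it takes over 51 s, if anything falls off the work surface, if the arm or the gripper's body presses on something with over 40 N, if the wrist force passes 120 N, or if a joint passes its speed limit or range.

## Working session

There is one attempt and no reset: what is moved stays moved. The work goes in short steps, Python scripts to look and compute and a shell command to move; the robot and the scene stay as the last step left them, time stands still between calls to the robot, and variables do not carry over. Pictures are saved under pics/ and viewed, and the job is handed in when it is done.

```bash
ls; mkdir -p pics; python3 - <<'E'
from bench import arm
import cv2,numpy as np
s=arm.read_state();print(s)
for n in ("scene","top","wrist"):
    p,d=arm.get_image(n);cv2.imwrite(f"pics/{n}0.png",cv2.cvtColor(p,cv2.COLOR_RGB2BGR));np.savez(f"{n}0.npz",p=p,d=d)
    c=arm.camera_params(n);print(n,{k:np.round(v,3).tolist() for k,v in c.items()})
print(arm.hold_point_z)
E
```

```text
pics
{'clock': 0.0, 'joints': array([ 1.39862392e+00,  3.85532970e-01,  6.61535698e-03, -5.04877926e-04,
       -1.19400357e+00, -2.58627877e-01]), 'joint_vel': array([-0.00076369,  0.00145871, -0.00056983,  0.00032653, -0.00101381,
        0.00122858]), 'joint_efforts': array([ 2.29902862e-04, -3.92286658e+01,  1.88393962e+01,  4.18612674e+00,
       -4.66674988e-03,  1.98013637e-06]), 'position': array([260.7187518 , 567.3713276 , 230.23085731]), 'ee_rot': array([ 0.38215067, -0.59490829,  0.59579136, -0.3808906 ]), 'contact_force': array([ 0.18761396, -0.30043397, -0.01709407]), 'wrist_torque': array([ 0.03333571,  0.05604798, -0.00524173]), 'gripper_width': 85.19871271036638}
scene {'camera_matrix': [[402.375, 0.0, 257.919], [0.0, 402.375, 193.323], [0.0, 0.0, 1.0]], 'extrinsics': [[0.418, 0.909, 0.005, -246.337], [0.765, -0.349, -0.542, -342.491], [-0.491, 0.23, -0.84, 1223.062], [0.0, 0.0, 0.0, 1.0]]}
top {'camera_matrix': [[459.05, 0.0, 246.136], [0.0, 459.05, 200.092], [0.0, 0.0, 1.0]], 'extrinsics': [[-0.021, -1.0, 0.0, 28.809], [-0.994, 0.021, -0.111, 500.71], [0.111, -0.003, -0.994, 959.71], [0.0, 0.0, 0.0, 1.0]]}
wrist {'camera_matrix': [[297.319, 0.0, 257.322], [0.0, 297.319, 195.454], [0.0, 0.0, 1.0]], 'T_tool_cam': [[1.0, -0.001, 0.0, -0.344], [-0.0, -0.328, 0.945, -142.525], [-0.001, -0.945, -0.328, 84.629], [0.0, 0.0, 0.0, 1.0]]}
18.700000000000003
```

View pics/scene0.png

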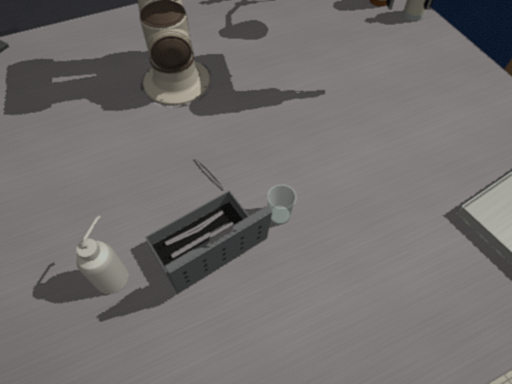

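View pics/top0.png

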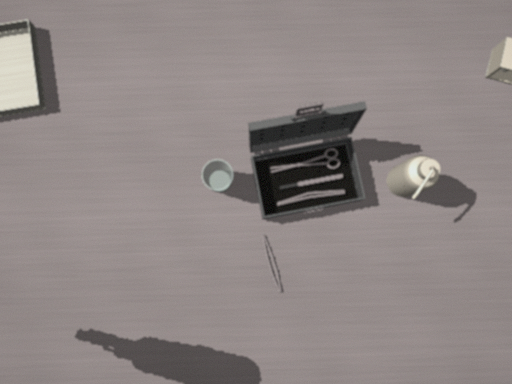

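View pics/wrist0.png

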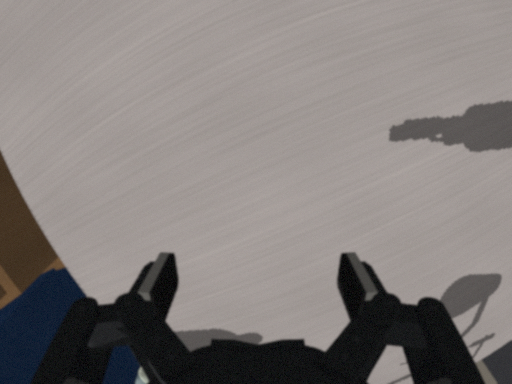

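```bash
cat > h.py <<'E'
import numpy as np,cv2
from bench import arm
def pts(n,d):
    c=arm.camera_params(n);K=c["camera_matrix"];E=c["extrinsics"]
    v,u=np.mgrid[:d.shape[0],:d.shape[1]]
    P=np.stack([(u-K[0,2])/K[0,0]*d,(v-K[1,2])/K[1,1]*d,d],-1)
    return (P-E[:3,3])@E[:3,:3]
def proj(n,X):
    c=arm.camera_params(n);X=np.atleast_2d(X)
    q=X@c["extrinsics"][:3,:3].T+c["extrinsics"][:3,3];q=q@c["camera_matrix"].T
    return q[:,:2]/q[:,2:]
E
python3 - <<'E'
from h import *
for n,(a,b,c,e) in (("top",(90,305,190,450)),("scene",(140,330,60,310))):
    z=np.load(n+"0.npz");P=pts(n,z["d"])
    Q=P[z["d"]>0];print(n,np.median(Q[:,2]))
    cr=cv2.resize(z["p"][a:b,c:e],None,fx=3,fy=3,interpolation=cv2.INTER_CUBIC)[:600,:800]
    cv2.imwrite(f"pics/{n}c.png",cv2.cvtColor(cr,cv2.COLOR_RGB2BGR))
z=np.load("top0.npz");P=pts("top",z["d"])
H=P[...,2]
print("max h near",np.nanmax(H[90:230,180:450]))
v=np.clip(H/200*255,0,255).astype(np.uint8)[90:290,190:450]
cv2.imwrite("pics/toph.png",cv2.applyColorMap(cv2.resize(v,None,fx=3,fy=3,interpolation=0),cv2.COLORMAP_JET))
E
```

```text
top -0.9080693348765645
scene -1.042516172531596
max h near 1009.421387455465
```

View pics/topc.png

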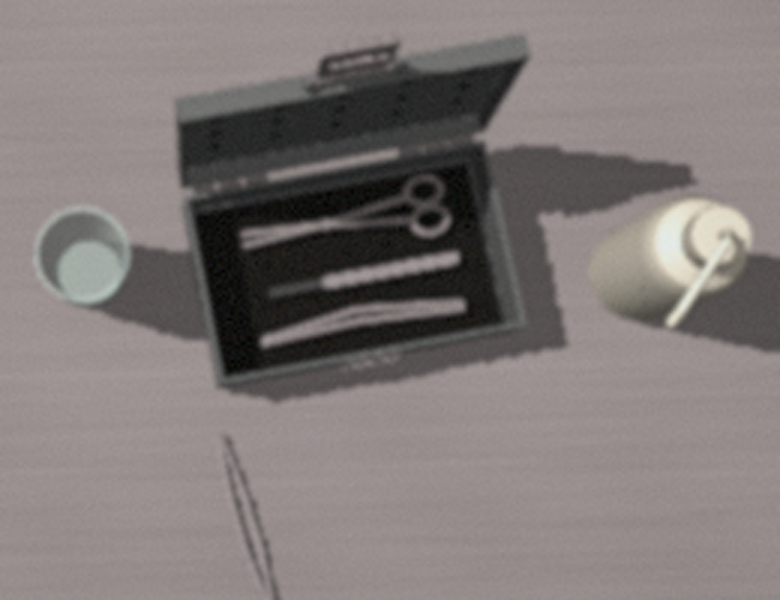

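View pics/toph.png

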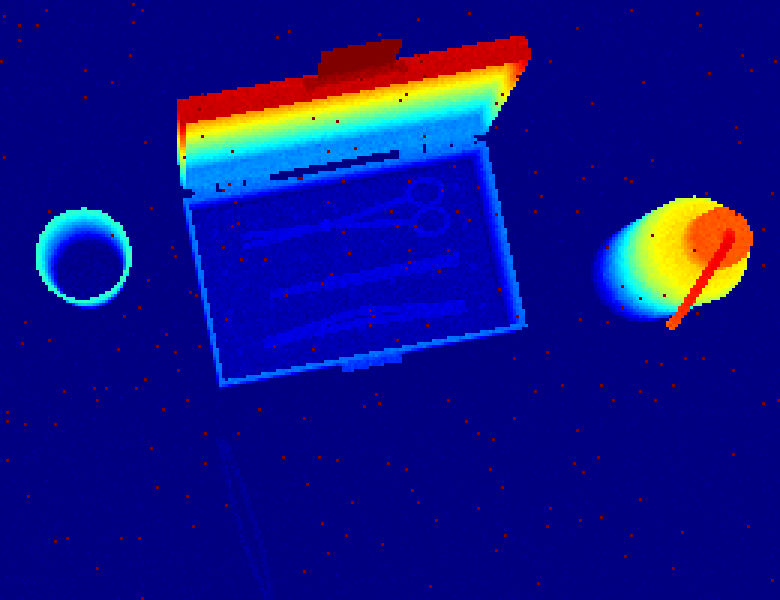

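View pics/scenec.png

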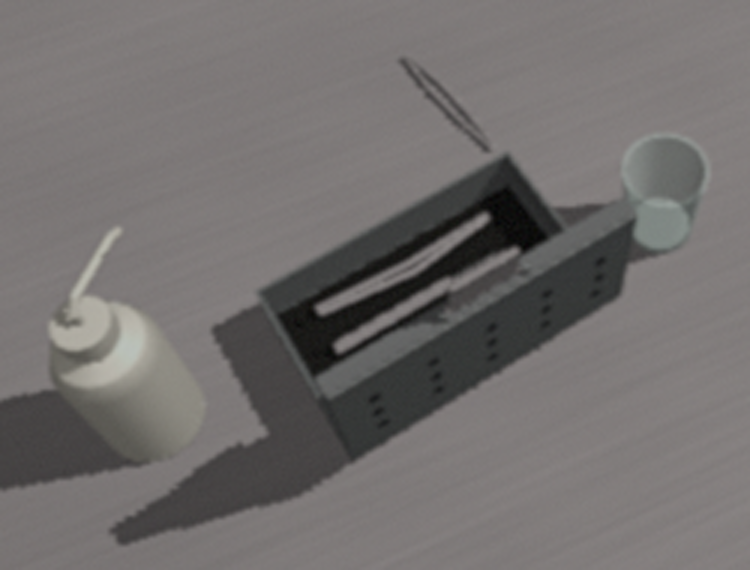

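```bash
python3 - <<'E'
from h import *
z=np.load("top0.npz");d=z["d"];P=pts("top",d)
v,u=np.mgrid[:384,:512]
H=P[...,2]
m=(H>40)&(H<55)&(u>250)&(u<370)&(v>135)&(v<222)
# exclude catch & lid: take rim via min-area of front/left/right edges
Q=P[m]
(c,s,a)=cv2.minAreaRect(Q[:,:2].astype(np.float32));print(c,s,a,Q[:,2].mean())
# front edge line: per column max v
L=[];
for col in range(270,362):
    r=np.where(m[:,col])[0]
    if len(r):L.append(P[r.max(),col])
L=np.array(L)
f=cv2.fitLine(L[:,:2].astype(np.float32),cv2.DIST_HUBER,0,.01,.01).ravel();print("front",f,np.arctan2(f[1],f[0]))
# lid: outer top edge = points z>150ish
m=(H>100)&(H<260)&(u>245)&(u<372)&(v<145)&(v>95)
Q=P[m];print("lid hi",np.percentile(Q[:,2],[50,90,99]))
th=np.arctan2(f[1],f[0]); 
if np.cos(th-np.pi/2)<0: th+=np.pi
th-=np.pi/2; print("yaw",th)
ex=np.array([np.cos(th),np.sin(th)]);ey=np.array([-ex[1],ex[0]])
for name,mm in (("rimall",(H>40)&(H<55)&(u>250)&(u<370)&(v>135)&(v<222)),):
    q=P[mm][:,:2];print("x",np.percentile(q@ex,[0,1,99,100]),"y",np.percentile(q@ey,[0,1,99,100]))
print("front x",f[2:]@ex)
q=Q[:,:2]@ex;w=Q[:,:2]@ey
print("lid y",np.percentile(w,[0,1,99,100]))
# lid inner face profile
for lo in range(100,215,8):
    k=(Q[:,2]>lo)&(Q[:,2]<=lo+8)
    if k.any():print(lo,k.sum(),np.percentile(q[k],[1,50,99]).round(1),np.percentile(w[k],[1,99]).round(1))
for nm,(a,b,cc,e) in dict(beaker=(155,195,198,236),bottle=(150,200,380,445),forc=(230,295,255,290)).items():
    hh=H[a:b,cc:e];R=P[a:b,cc:e][(hh>(3 if nm=="forc" else 40))&(hh<250)]
    if nm=="beaker":R=R[R[:,2]>75]
    print(nm,R.min(0),R.max(0))
E
```

```text
(554.3671264648438, -112.14400482177734) (156.66201782226562, 220.16378784179688) 9.742724418640137 48.88734978893046
front [ 1.6605005e-01 -9.8611730e-01  4.8030161e+02 -1.2941080e+02] -1.4039736
lid hi [183.65951911 199.25882198 227.82638341]
yaw 0.16682279
x [449.65528502 451.42118454 605.56064741 606.35548476] y [-312.80381479 -312.20504346  -92.76680727  -92.52284521]
front x 452.14505
lid y [-312.92484409 -310.47862007  -92.72611718  -92.4049178 ]
100 138 [598.6 609.9 611.1] [-309.8  -94.9]
108 155 [597.8 610.6 611.9] [-310.9  -93.5]
116 146 [599.7 611.3 612.6] [-310.2  -95.5]
124 167 [599.8 612.1 613.4] [-310.2  -92.6]
132 159 [600.5 612.8 614.3] [-309.8  -93.7]
140 151 [600.5 613.5 614.6] [-310.9  -93.5]
148 22 [600.9 612.  613.7] [-311.2  -92.6]
156 11 [601.5 603.2 611.3] [-311.8  -92.6]
164 11 [602.3 603.9 610.7] [-311.6  -92.5]
172 9 [603.  603.9 611.9] [-311.5  -92.4]
180 809 [604.3 610.8 620.2] [-310.4  -94.1]
188 134 [604.3 611.3 616.8] [-306.  -113.8]
196 45 [610.5 614.  615.3] [-227.1 -179.3]
204 9 [613.5 614.8 615.7] [-225.  -178.8]
212 72 [611.  613.7 616.7] [-224.5 -178.4]
beaker [516.48425742  43.82917609  75.09020236] [581.05607082 107.46560826  89.60178343]
bottle [ 481.75729752 -359.77290469   40.19966114] [ 574.98920782 -290.90028174  180.29345684]
forc [303.00963135 -70.88706331   3.02963041] [437.34450726  -2.77017549   9.12609443]
```

```bash
python3 - <<'E'
from h import *
from scipy.spatial.transform import Rotation as R
s=arm.read_state();M=R.from_quat(s["ee_rot"]).as_matrix();print(M.round(3),s["clock"])
th=.167;ex=np.array([np.cos(th),np.sin(th),0]);ey=np.array([-ex[1],ex[0],0]);ez=np.array([0,0,1.])
for t in (.3,.4):
  for sgn in (1,-1):
    y=-ex*np.sin(t)-ez*np.cos(t)
    for nm,x in (("jaw ey",ey*sgn),):
        z=np.cross(x,y);T=np.stack([x,y,z],1)
        print(t,nm,sgn,"camdir",z.round(2),"rotvec",R.from_matrix(T@M.T).as_rotvec().round(3))
C=ex*519.5+ey*-202.6;print("C",C)
for r,h in ((660,165),):print(ex*r+ey*-202.6)
E
```

```text
[[-0.418 -0.001  0.909]
 [-0.909 -0.002 -0.418]
 [ 0.002 -1.     0.   ]] 0.15
0.3 jaw ey 1 camdir [-0.94 -0.16  0.3 ] rotvec [-0.395  0.05  -2.519]
0.3 jaw ey -1 camdir [ 0.94  0.16 -0.3 ] rotvec [0.042 0.302 0.593]
0.4 jaw ey 1 camdir [-0.91 -0.15  0.39] rotvec [-0.526  0.068 -2.5  ]
0.4 jaw ey -1 camdir [ 0.91  0.15 -0.39] rotvec [0.055 0.402 0.589]
C [ 545.94980481 -113.42760082    0.        ]
[684.49515168 -90.07301109   0.        ]
```

```bash
python3 -m creep '[[[220,-325,70],[0.02,0.15,0.3],-1],[[220,-325,70],[0.02,0.15,0.3],-1],[[220,-325,70],[0.02,0.15,0.3],-1],[[220,-325,70],[0.02,0.15,0.3],-1],[[220,-325,70],[0.02,0.15,0.3],-1],[[220,-325,70],[0.02,0.15,0.3],-1],[[220,-325,70],[0.02,0.15,0.3],-1],[[220,-325,70],[0.02,0.15,0.3],-1],[[220,-325,70],[0.02,0.15,0.3],-1],[[220,-325,70],[0.02,0.15,0.3],-1],[[220,-325,70],[0.02,0.15,0.3],-1],[[220,-325,70],[0.02,0.15,0.3],-1]]'; ls
```

```text
clock: 1.15
position: [481.8, 241.3, 301.2]
ee_rot: [-0.505, 0.565, -0.496, 0.424]
contact_force: [-0.0, -0.2, -0.5]
gripper_width: 0.0
h.py
pics
scene0.npz
top0.npz
wrist0.npz
```

```bash
cat >> h.py <<'E'
from scipy.spatial.transform import Rotation as R
th=.167;ex=np.array([np.cos(th),np.sin(th),0]);ey=np.array([-ex[1],ex[0],0]);ez=np.array([0,0,1.])
def need(t,sgn=-1):
    M=R.from_quat(arm.read_state()["ee_rot"])
    y=-ex*np.sin(t)-ez*np.cos(t);x=ey*sgn;T=R.from_matrix(np.stack([x,y,np.cross(x,y)],1))
    return (T*M.inv()).as_rotvec().round(3)
def where():
    s=arm.read_state();p=s["position"];f=s["contact_force"]
    print("ex,ey,z",(p@ex).round(1),(p@ey).round(1),p[2].round(1),"F",(f@ex).round(1),(f@ey).round(1),f[2].round(1),"t",s["clock"],"j",s["joints"].round(2))
E
python3 -c "
from h import *
print(need(.3));where()
print(ex*680+ey*-202.6-arm.read_state()['position'])"
```

```text
[0.019 0.152 0.297]
ex,ey,z 515.2 157.9 301.2 F -0.1 -0.2 -0.5 t 1.15 j [ 0.71  0.27  0.04 -0.1  -1.46  0.74]
[ 222.43286892 -328.05112086 -301.2388407 ]
```

```bash
python3 -m creep '[[[222,-328,0],[0.02,0.15,0.3],-1],[[222,-328,0],[0.02,0.15,0.3],-1],[[222,-328,0],[0.02,0.15,0.3],-1],[[222,-328,0],[0.02,0.15,0.3],-1],[[222,-328,0],[0.02,0.15,0.3],-1],[[222,-328,0],[0.02,0.15,0.3],-1],[[222,-328,0],[0.02,0.15,0.3],-1],[[222,-328,0],[0.02,0.15,0.3],-1],[[222,-328,0],[0.02,0.15,0.3],-1],[[222,-328,0],[0.02,0.15,0.3],-1],[[222,-328,0],[0.02,0.15,0.3],-1],[[222,-328,0],[0.02,0.15,0.3],-1]]'; python3 -c "
from h import *
print(need(.3));where()"
```

```text
clock: 2.15
position: [703.3, -85.1, 298.8]
ee_rot: [0.616, -0.519, 0.381, -0.454]
contact_force: [-0.0, 0.8, 0.3]
gripper_width: -0.0
[-0.002 -0.002 -0.006]
ex,ey,z 679.4 -200.8 298.8 F 0.1 0.8 0.3 t 2.15 j [ 0.11  0.68  0.64  0.02 -1.83  1.63]
```

```bash
python3 -m creep '[[[0,0,-35],[0,0,0],-1],[[0,0,-70],[0,0,0],-1],[[0,0,-105],[0,0,0],-1],[[0,0,-133],[0,0,0],-1],[[-10,-2,-133],[0,0,0],-1],[[-20,-3,-133],[0,0,0],-1],[[-25,-4,-133],[0,0,0],-1],[[-30,-5,-133],[0,0,0],-1],[[-30,-5,-133],[0,0,0],-1]]'; cat >> h.py <<'E'
def table(ths,r=118,hx=591.5):
    p=arm.read_state()["position"]
    for t in ths:
        cx=hx-r*np.cos(t)+16*np.sin(t);cz=48+r*np.sin(t)+16*np.cos(t)
        sx,sz=(10.5,-3.3) if t>.3 else (10.5*t/.3*2-10.5,3.3-6.6*t/.3)
        T=(cx+sx)*ex+ey*-202.6+ez*(cz+sz)
        print(round(t,2),(T-p).round(0),"ex",round(cx+sx,1),"z",round(cz+sz,1))
E
python3 - <<'E'
from h import *
print(need(.3));where();table(np.arange(1.7,-.01,-.1))
p,d=arm.get_image("scene");cv2.imwrite("pics/s1.png",cv2.cvtColor(cv2.resize(p[90:330,60:360],None,fx=2.5,fy=2.5),cv2.COLOR_RGB2BGR))
E
```

```text
clock: 2.9
position: [672.5, -89.0, 169.6]
ee_rot: [0.616, -0.517, 0.382, -0.456]
contact_force: [-0.0, -0.4, -0.4]
gripper_width: -0.1
[-0.002  0.003 -0.008]
ex,ey,z 648.4 -199.5 169.6 F -0.1 -0.4 -0.4 t 2.9 j [ 0.11  0.67  0.3   0.02 -1.5   1.63]
1.7 [-15.  -6. -10.] ex 633.1 z 159.7
1.6 [-26.  -8.  -7.] ex 621.4 z 162.2
1.5 [-38.  -9.  -6.] ex 609.6 z 163.5
1.4 [-49. -11.  -6.] ex 597.7 z 163.7
1.3 [-61. -13.  -7.] ex 585.9 z 162.7
1.2 [-73. -15.  -9.] ex 574.2 z 160.5
1.1 [-84. -17. -13.] ex 562.7 z 157.1
1.0 [-95. -19. -17.] ex 551.7 z 152.6
0.9 [-105.  -21.  -23.] ex 541.2 z 147.1
0.8 [-115.  -23.  -29.] ex 531.3 z 140.5
0.7 [-124.  -24.  -37.] ex 522.1 z 133.0
0.6 [-132.  -25.  -45.] ex 513.6 z 124.5
0.5 [-140.  -27.  -54.] ex 506.1 z 115.3
0.4 [-146.  -28.  -64.] ex 499.5 z 105.4
0.3 [-152.  -29.  -75.] ex 494.0 z 94.9
0.2 [-163.  -31.  -84.] ex 482.5 z 86.0
0.1 [-173.  -32.  -93.] ex 472.2 z 76.8
-0.0 [-182.  -34. -102.] ex 463.0 z 67.3
```

View pics/s1.png

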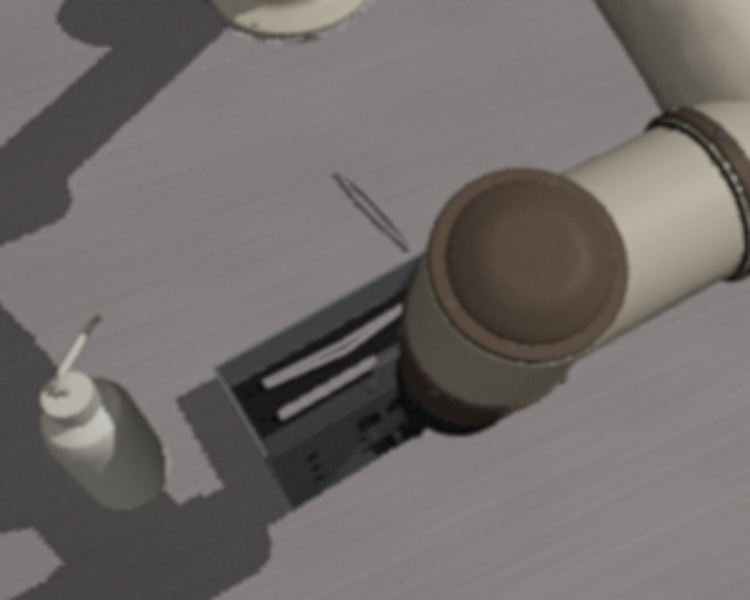

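```bash
python3 -m creep '[[[-6,-3,-3],[0,0,0],-1],[[-12,-5,-6],[0,0,0],-1],[[-16,-6,-7],[0,0,0],-1],[[-20,-7,-7],[0,0,0],-1],[[-24,-7,-7],[0,0,0],-1],[[-28,-8,-7],[0,0,0],-1],[[-32,-8,-6],[0,0,0],-1],[[-36,-9,-6],[0,0,0],-1],[[-40,-10,-6],[0,0,0],-1],[[-44,-10,-6],[0,0,0],-1],[[-44,-10,-6],[0,0,0],-1]]'; python3 -c "
from h import *
print(need(.3));where();table(np.arange(1.4,.5,-.1))"
```

```text
clock: 3.87
position: [628.0, -100.3, 162.6]
ee_rot: [0.616, -0.518, 0.382, -0.455]
contact_force: [0.5, 1.2, 1.2]
gripper_width: -0.4
[-0.001  0.001 -0.006]
ex,ey,z 602.6 -203.3 162.6 F 0.7 1.1 1.2 t 3.8667 j [ 0.1   0.6   0.16  0.02 -1.42  1.63]
1.4 [-5. -0.  1.] ex 597.7 z 163.7
1.3 [-17.  -2.   0.] ex 585.9 z 162.7
1.2 [-28.  -4.  -2.] ex 574.2 z 160.5
1.1 [-39.  -6.  -5.] ex 562.7 z 157.1
1.0 [-50.  -8. -10.] ex 551.7 z 152.6
0.9 [-61. -10. -16.] ex 541.2 z 147.1
0.8 [-70. -11. -22.] ex 531.3 z 140.5
0.7 [-80. -13. -30.] ex 522.1 z 133.0
0.6 [-88. -14. -38.] ex 513.6 z 124.5
```

```bash
python3 -m creep '[[[-6,-1,0],[0,0,0],-1],[[-12,-2,0],[0,0,0],-1],[[-17,-3,0],[0,0,0],-1]]'; python3 - <<'E'
from h import *
where()
p,d=arm.get_image("top");cv2.imwrite("pics/t1.png",cv2.cvtColor(cv2.resize(p[60:300,190:450],None,fx=2.5,fy=2.5),cv2.COLOR_RGB2BGR))
where()
p,d=arm.get_image("wrist");cv2.imwrite("pics/w1.png",cv2.cvtColor(p,cv2.COLOR_RGB2BGR))
E
```

```text
clock: 4.12
position: [611.1, -103.0, 161.7]
ee_rot: [0.616, -0.518, 0.382, -0.455]
contact_force: [1.3, 0.1, -0.7]
gripper_width: -0.0
ex,ey,z 585.5 -203.2 161.7 F 1.3 -0.1 -0.7 t 4.1167 j [ 0.1   0.58  0.1   0.02 -1.4   1.64]
ex,ey,z 584.5 -203.1 161.9 F 0.1 -0.3 -1.1 t 4.1667 j [ 0.1   0.57  0.1   0.02 -1.4   1.64]
```

View pics/t1.png

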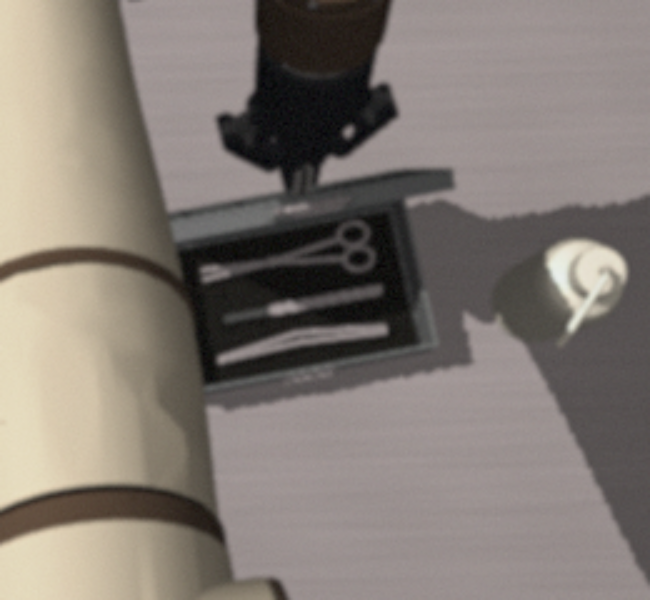

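View pics/w1.png

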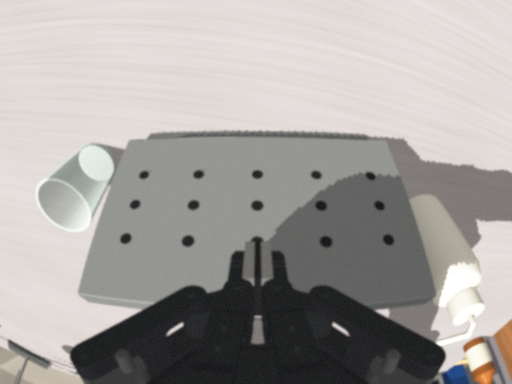

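```bash
python3 -m creep '[[[-5,-1,-1],[0,0,0],-1],[[-10,-2,-2],[0,0,0],-1],[[-16,-3,-3],[0,0,0],-1],[[-21,-4,-5],[0,0,0],-1],[[-27,-4,-7],[0,0,0],-1],[[-32,-5,-9],[0,0,0],-1],[[-38,-6,-12],[0,0,0],-1],[[-43,-7,-15],[0,0,0],-1],[[-48,-8,-18],[0,0,0],-1],[[-52,-9,-21],[0,0,0],-1],[[-57,-9,-25],[0,0,0],-1],[[-62,-10,-29],[0,0,0],-1]]'; python3 -c "
from h import *
print(need(.3));where();table(np.arange(.7,-.01,-.1))"
```

```text
clock: 5.22
position: [549.5, -113.3, 132.9]
ee_rot: [0.616, -0.517, 0.382, -0.455]
contact_force: [0.5, 0.0, 1.2]
gripper_width: 0.2
[-0.001  0.002 -0.007]
ex,ey,z 523.1 -203.1 132.9 F 0.5 -0.0 1.2 t 5.2167 j [ 0.1   0.51 -0.1   0.02 -1.26  1.64]
0.7 [-1.  0.  0.] ex 522.1 z 133.0
0.6 [-9. -1. -8.] ex 513.6 z 124.5
0.5 [-17.  -2. -18.] ex 506.1 z 115.3
0.4 [-23.  -3. -28.] ex 499.5 z 105.4
0.3 [-29.  -4. -38.] ex 494.0 z 94.9
0.2 [-40.  -6. -47.] ex 482.5 z 86.0
0.1 [-50.  -8. -56.] ex 472.2 z 76.8
0.0 [-59. -10. -66.] ex 463.0 z 67.3
```

```bash
python3 -m creep '[[[-5,-1,-4],[0,0,0],-1],[[-9,-1,-8],[0,0,0],-1],[[-13,-2,-13],[0,0,0],-1],[[-17,-3,-18],[0,0,0],-1],[[-20,-3,-23],[0,0,0],-1],[[-23,-4,-28],[0,0,0],-1],[[-26,-4,-33],[0,0,0],-1],[[-29,-5,-38],[0,0,0],-1],[[-33,-5,-42],[0,0,0],-1],[[-36,-6,-46],[0,0,0],-1],[[-38,-6,-49],[0,0,0],-1],[[-38,-6,-51],[0,0,0],-1]]'; python3 -c "
from h import *
print(need(.3));where();table(np.arange(.2,-.01,-.1))"
```

```text
clock: 6.22
position: [511.1, -119.2, 81.9]
ee_rot: [0.616, -0.518, 0.381, -0.455]
contact_force: [-1.1, -0.5, 0.9]
gripper_width: -0.3
[-0.001  0.    -0.006]
ex,ey,z 484.1 -202.5 81.9 F -1.2 -0.3 0.9 t 6.2167 j [ 0.09  0.51 -0.25  0.02 -1.11  1.64]
0.2 [-2. -0.  4.] ex 482.5 z 86.0
0.1 [-12.  -2.  -5.] ex 472.2 z 76.8
0.0 [-21.  -4. -15.] ex 463.0 z 67.3
```

```bash
python3 -m creep '[[[0,0,-1],[0,0,0],-1],[[0,0,-2],[0,0,0],-1],[[0,0,-3.5],[0,0,0],-1],[[0,0,-5],[0,0,0],-1],[[0,0,-6],[0,0,0],-1],[[0,0,-7],[0,0,0],-1],[[0,0,-8],[0,0,0],-1],[[0,0,-9],[0,0,0],-1],[[0,0,-10],[0,0,0],-1],[[0,0,-11],[0,0,0],-1],[[0,0,-12],[0,0,0],-1],[[0,0,-12],[0,0,0],-1]]'; python3 - <<'E'
from h import *
where()
p,d=arm.get_image("wrist");cv2.imwrite("pics/w2.png",cv2.cvtColor(p,cv2.COLOR_RGB2BGR))
E
```

```text
clock: 7.22
position: [511.9, -119.1, 70.1]
ee_rot: [0.616, -0.518, 0.382, -0.455]
contact_force: [0.1, 0.5, 0.8]
gripper_width: -0.3
ex,ey,z 485.0 -202.5 70.1 F 0.2 0.4 0.8 t 7.2167 j [ 0.09  0.53 -0.26  0.03 -1.09  1.64]
```

View pics/w2.png

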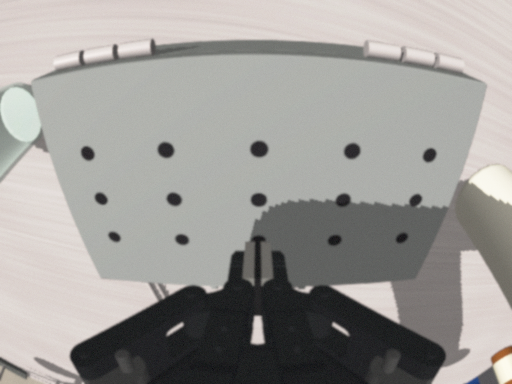

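```bash
python3 -m creep '[[[0,0,-0.6],[0,0,0],-1],[[0,0,-1.2],[0,0,0],-1],[[0,0,-1.8],[0,0,0],-1],[[0,0,-2.4],[0,0,0],-1],[[0,0,-3],[0,0,0],-1]]'; python3 -c "
from h import *
where()"; python3 -m creep '[[[0,0,-0.6],[0,0,0],-1],[[0,0,-1.2],[0,0,0],-1],[[0,0,-1.8],[0,0,0],-1],[[0,0,-2.4],[0,0,0],-1],[[0,0,-3],[0,0,0],-1]]'; python3 -c "
from h import *
where()"
```

```text
clock: 7.68
position: [511.8, -119.1, 67.3]
ee_rot: [0.616, -0.518, 0.382, -0.455]
contact_force: [0.5, -0.4, 0.5]
gripper_width: 0.3
ex,ey,z 484.9 -202.6 67.3 F 0.4 -0.5 0.5 t 7.6833 j [ 0.09  0.53 -0.26  0.03 -1.08  1.64]
clock: 8.1
position: [511.9, -119.2, 65.9]
ee_rot: [0.616, -0.517, 0.382, -0.455]
contact_force: [-2.9, 2.2, 11.8]
gripper_width: 0.1
ex,ey,z 485.0 -202.7 65.9 F -2.5 2.7 11.8 t 8.1 j [ 0.09  0.53 -0.26  0.03 -1.08  1.64]
```

```bash
python3 -m creep '[[[0,0,5],[0,0,0],-1],[[0,0,15],[0,0,0],-1],[[0,0,35],[0,0,0],-1],[[0,0,60],[0,0,0],-1],[[-25,-4,85],[0.02,-0.12,0],-1],[[-50,-8,100],[0.04,-0.24,0],-1],[[-75,-13,100],[0.06,-0.36,0],-1],[[-100,-17,100],[0.08,-0.48,0],-1],[[-120,-20,100],[0.1,-0.59,0],-1],[[-120,-20,100],[0.1,-0.59,0],-1]]'; python3 - <<'E'
from h import *
where();print(need(-.3))
for n in ("top","wrist"):
    p,d=arm.get_image(n);np.savez(n+"3.npz",p=p,d=d)
    if n=="top":p=cv2.resize(p[90:290,190:450],None,fx=3,fy=3)
    cv2.imwrite(f"pics/{n}3.png",cv2.cvtColor(p,cv2.COLOR_RGB2BGR))
E
```

```text
clock: 8.93
position: [381.7, -139.3, 161.9]
ee_rot: [-0.454, 0.384, -0.518, 0.615]
contact_force: [-0.9, -0.1, -1.3]
gripper_width: 0.1
ex,ey,z 353.3 -200.8 161.9 F -0.9 0.0 -1.3 t 8.9333 j [ 0.02 -0.04 -0.73 -0.08 -0.59  1.79]
[-0.002 -0.003 -0.002]
```

View pics/top3.png

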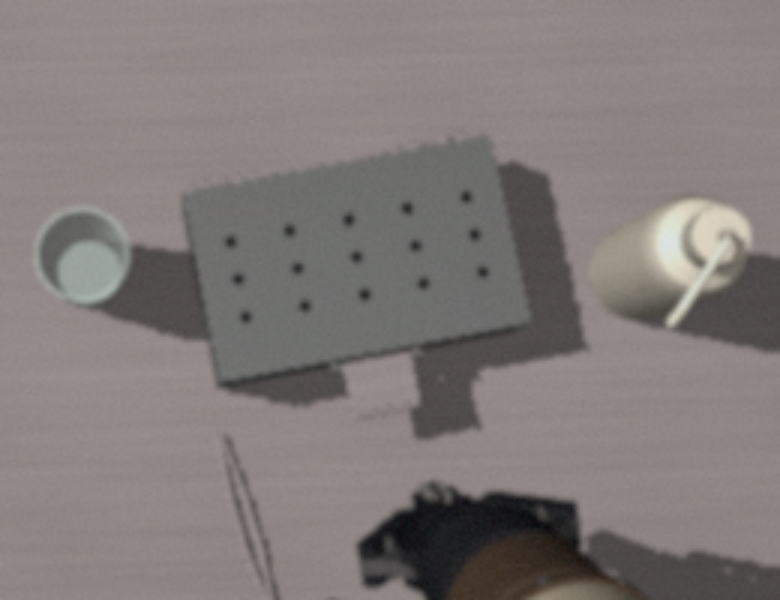

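View pics/wrist3.png

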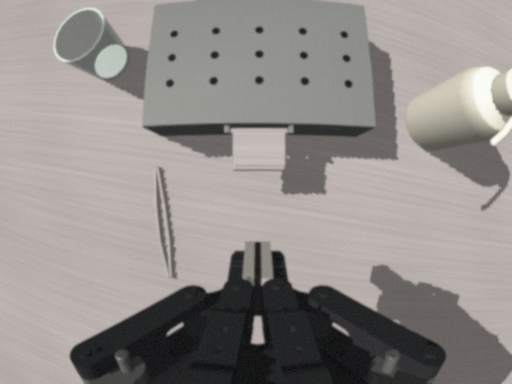

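```bash
python3 - <<'E'
from h import *
z=np.load("top3.npz");P=pts("top",z["d"]).reshape(-1,3)
Q=np.stack([P@ex,P@ey,P[:,2]],1)
k=(Q[:,2]>15)&(Q[:,2]<75)&(abs(Q[:,1]+202)<120)&(Q[:,0]>380)&(Q[:,0]<620);Q=Q[k]
L=Q[Q[:,2]>58];L=L[L[:,0]>449]
print("lid",np.percentile(L,[1,50,99],axis=0).round(1))
F=L[(L[:,0]<470)];B=L[L[:,0]>570];print("front z",F[:,2].mean(),"back z",B[:,2].mean(), "mid",np.median(L[:,2]))
f=Q[Q[:,0]<447];print("flap",np.percentile(f,[1,50,99],axis=0).round(1))
for a in range(400,450,4):
    g=Q[(Q[:,0]>a)&(Q[:,0]<=a+4)];
    if len(g):print(a,len(g),np.median(g[:,2]).round(1))
E
```

```text
lid [[ 452.5 -310.3   59. ]
 [ 518.4 -202.1   62.8]
 [ 585.8  -94.8   66.8]]
front z 62.7203946953675 back z 62.70817265079243 mid 62.76964336927685
flap [[ 409.5 -228.6   53.7]
 [ 428.6 -202.3   57.8]
 [ 446.6 -176.3   62. ]]
408 33 59.6
412 44 58.3
416 45 57.6
420 45 57.8
424 44 57.6
428 45 57.3
432 43 57.9
436 45 57.5
440 48 57.5
444 58 57.7
448 185 46.6
```

```bash
python3 -m creep '[[[20,3,-25],[0,0,0],-1],[[40,6,-50],[0,0,0],-1],[[54,8,-75],[0,0,0],-1],[[54,8,-90],[0,0,0],-1],[[54,8,-95],[0,0,0],-1],[[54,8,-98],[0,0,0],-1],[[54,8,-98],[0,0,0],-1]]'; python3 - <<'E'
from h import *
where();p=arm.read_state()["position"]
for a,z in ((408,58),(407,50),(406.5,43),(409,38),(412.5,33),(417,28.5),(422,24.5),(426,21.5),(429,20.5)):
    print(a,z,(a*ex-202.3*ey+z*ez-p).round(1))
p,d=arm.get_image("wrist");cv2.imwrite("pics/w4.png",cv2.cvtColor(p,cv2.COLOR_RGB2BGR))
E
```

```text
clock: 9.62
position: [446.7, -131.0, 66.2]
ee_rot: [-0.455, 0.381, -0.518, 0.616]
contact_force: [0.2, -0.7, -0.2]
gripper_width: -0.3
ex,ey,z 418.7 -203.5 66.2 F 0.0 -0.7 -0.2 t 9.6167 j [ 0.04  0.24 -0.73 -0.13 -0.31  1.82]
408 58 [-10.7  -0.6  -8.2]
407 50 [-11.7  -0.8 -16.2]
406.5 43 [-12.2  -0.9 -23.2]
409 38 [ -9.7  -0.5 -28.2]
412.5 33 [ -6.3   0.1 -33.2]
417 28.5 [ -1.8   0.9 -37.7]
422 24.5 [  3.1   1.7 -41.7]
426 21.5 [  7.    2.4 -44.7]
429 20.5 [ 10.    2.9 -45.7]
```

View pics/w4.png

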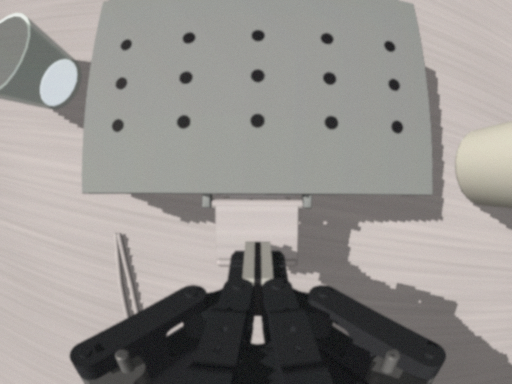

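```bash
python3 -m creep '[[[-6,0,2],[-0.016,0.1,0],-1],[[-11,-1,2],[-0.033,0.197,0],-1],[[-11,-1,0],[-0.033,0.197,0],-1],[[-11,-1,0],[-0.033,0.197,0],-1]]'; python3 - <<'E'
from h import *
where();print(need(-.1));p=arm.read_state()["position"]
for a,z in ((407,58),(406,50),(406,44),(408,39),(411.5,33.5),(416,29.5),(421,26),(425,24),(428,23)):
    print(a,z,(a*ex-202.3*ey+z*ez-p).round(1))
E
```

```text
clock: 10.0
position: [436.1, -131.8, 67.0]
ee_rot: [-0.512, 0.43, -0.478, 0.569]
contact_force: [-0.7, -0.3, -0.5]
gripper_width: -0.4
ex,ey,z 408.1 -202.5 67.0 F -0.8 -0.2 -0.5 t 10.0 j [ 0.06  0.27 -0.67 -0.02 -0.53  1.71]
[-0.     0.005 -0.007]
407 58 [-1.1 -0.  -9. ]
406 50 [ -2.1  -0.2 -17. ]
406 44 [ -2.1  -0.2 -23. ]
408 39 [ -0.1   0.2 -28. ]
411.5 33.5 [  3.3   0.7 -33.5]
416 29.5 [  7.8   1.5 -37.5]
421 26 [ 12.7   2.3 -41. ]
425 24 [ 16.6   3.  -43. ]
428 23 [ 19.6   3.5 -44. ]
```

```bash
python3 -m creep '[[[0,0,-4],[0,0,0],-1],[[-1,0,-8],[0,0,0],-1],[[-2,0,-12],[0,0,0],-1],[[-2,0,-16],[0,0,0],-1],[[-2,0,-20],[0,0,0],-1],[[-2,0,-24],[0,0,0],-1],[[0,0,-28],[0,0,0],-1],[[2,0,-31],[0,0,0],-1],[[4,1,-34],[0,0,0],-1],[[6,1,-36],[0,0,0],-1],[[8,1,-38],[0,0,0],-1],[[8,1,-38],[0,0,0],-1]]'; python3 - <<'E'
from h import *
where()
p,d=arm.get_image("wrist");cv2.imwrite("pics/w5.png",cv2.cvtColor(p,cv2.COLOR_RGB2BGR))
p,d=arm.get_image("top");cv2.imwrite("pics/t5.png",cv2.cvtColor(cv2.resize(p[90:290,190:450],None,fx=3,fy=3),cv2.COLOR_RGB2BGR))
E
```

```text
clock: 11.0
position: [443.5, -131.1, 28.0]
ee_rot: [-0.514, 0.431, -0.477, 0.568]
contact_force: [0.8, 0.1, 0.2]
gripper_width: 0.2
ex,ey,z 415.5 -203.0 28.0 F 0.8 -0.1 0.2 t 11.0 j [ 0.06  0.35 -0.69 -0.03 -0.43  1.71]
```

View pics/w5.png

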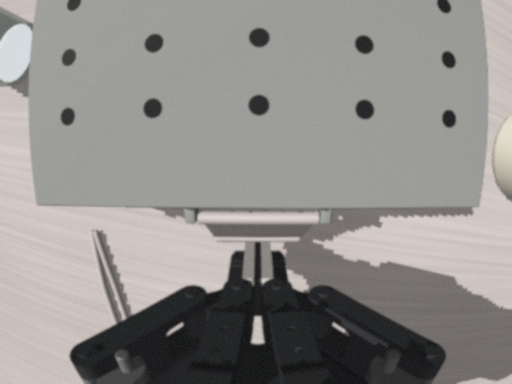

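View pics/t5.png

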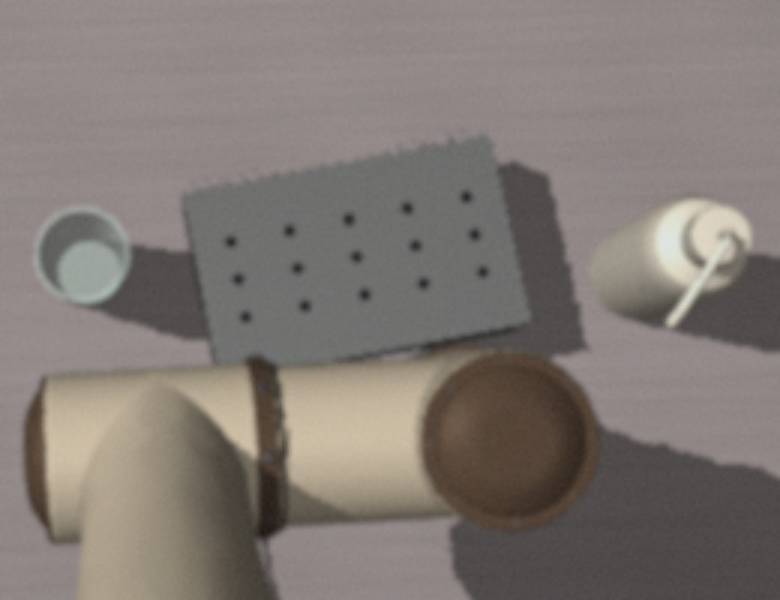

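```bash
python3 -m creep '[[[1.5,0,-1],[0,0,0],-1],[[3,0.5,-2],[0,0,0],-1],[[4.5,1,-3],[0,0,0],-1],[[6,1,-4],[0,0,0],-1],[[7.5,1.3,-4.7],[0,0,0],-1],[[9,1.5,-5.2],[0,0,0],-1],[[10,1.7,-5.7],[0,0,0],-1],[[11,2,-6],[0,0,0],-1],[[11,2,-6],[0,0,0],-1]]'; python3 -c "
from h import *
where()"
```

```text
clock: 11.85
position: [454.0, -129.1, 22.2]
ee_rot: [-0.514, 0.431, -0.477, 0.568]
contact_force: [-1.5, -0.4, 1.3]
gripper_width: 0.3
ex,ey,z 426.2 -202.8 22.2 F -1.6 -0.2 1.3 t 11.85 j [ 0.06  0.38 -0.67 -0.03 -0.42  1.71]
```

```bash
python3 -m creep '[[[0.5,0.1,0],[0,0,0],-1],[[1,0.2,0],[0,0,0],-1],[[1.5,0.3,0],[0,0,0],-1],[[1.5,0.3,0],[0,0,0],-1]]'; python3 -c "
from h import *
where()";python3 -m creep '[[[0.5,0.1,0],[0,0,0],-1],[[1,0.2,0],[0,0,0],-1],[[1,0.2,0],[0,0,0],-1]]'; python3 -c "
from h import *
where()"
```

```text
clock: 12.18
position: [454.4, -129.0, 22.1]
ee_rot: [-0.514, 0.432, -0.477, 0.567]
contact_force: [-2.3, -2.6, 0.7]
gripper_width: 0.0
ex,ey,z 426.6 -202.7 22.1 F -2.7 -2.2 0.7 t 12.1833 j [ 0.06  0.38 -0.67 -0.03 -0.43  1.71]
clock: 12.43
position: [454.7, -128.9, 21.9]
ee_rot: [-0.514, 0.432, -0.477, 0.567]
contact_force: [-4.4, -2.8, 1.6]
gripper_width: -0.1
ex,ey,z 427.0 -202.7 21.9 F -4.8 -2.1 1.6 t 12.4333 j [ 0.06  0.38 -0.67 -0.03 -0.43  1.7 ]
```

```bash
python3 -m creep '[[[0.3,0.05,0],[0,0,0],-1],[[0.6,0.1,0],[0,0,0],-1],[[0.6,0.1,0],[0,0,0],-1]]'; python3 -c "
from h import *
where()";python3 -m creep '[[[0.3,0,0],[0,0,0],-1],[[0.6,0.1,0],[0,0,0],-1],[[0.6,0.1,0],[0,0,0],-1]]'; python3 -c "
from h import *
where()"
```

```text
clock: 12.68
position: [455.1, -128.8, 21.8]
ee_rot: [-0.515, 0.432, -0.476, 0.567]
contact_force: [-5.1, -3.2, 2.3]
gripper_width: 0.1
ex,ey,z 427.4 -202.6 21.8 F -5.6 -2.3 2.3 t 12.6833 j [ 0.06  0.38 -0.67 -0.03 -0.43  1.7 ]
clock: 12.93
position: [455.5, -128.7, 21.7]
ee_rot: [-0.515, 0.433, -0.476, 0.567]
contact_force: [-5.2, -3.0, 2.3]
gripper_width: 0.1
ex,ey,z 427.8 -202.6 21.7 F -5.6 -2.1 2.3 t 12.9333 j [ 0.06  0.38 -0.66 -0.03 -0.43  1.7 ]
```

```bash
python3 -m creep '[[[0.3,0.05,0],[0,0,0],-1],[[0.6,0.1,0],[0,0,0],-1],[[0.6,0.1,0],[0,0,0],-1]]'; python3 -c "
from h import *
where()";python3 -m creep '[[[0.3,0,0],[0,0,0],-1],[[0.6,0.1,0],[0,0,0],-1],[[0.6,0.1,0],[0,0,0],-1]]'; python3 - <<'E'
from h import *
where()
p,d=arm.get_image("wrist");cv2.imwrite("pics/w6.png",cv2.cvtColor(p,cv2.COLOR_RGB2BGR))
E
```

```text
clock: 13.18
position: [456.8, -128.4, 21.7]
ee_rot: [-0.514, 0.432, -0.477, 0.567]
contact_force: [-5.1, -2.1, 0.5]
gripper_width: 0.3
ex,ey,z 429.1 -202.5 21.7 F -5.4 -1.3 0.5 t 13.1833 j [ 0.06  0.38 -0.66 -0.03 -0.43  1.7 ]
clock: 13.43
position: [459.5, -128.0, 22.3]
ee_rot: [-0.513, 0.431, -0.477, 0.568]
contact_force: [-1.5, 0.3, -1.4]
gripper_width: -0.1
ex,ey,z 431.8 -202.6 22.3 F -1.4 0.6 -1.4 t 13.4333 j [ 0.06  0.38 -0.66 -0.03 -0.43  1.7 ]
```

View pics/w6.png

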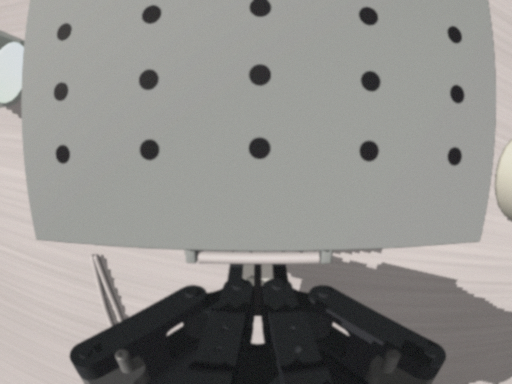

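```bash
python3 -m creep '[[[0.5,0.1,0],[0,0,0],-1],[[1,0.2,0],[0,0,0],-1],[[1,0.2,0],[0,0,0],-1]]'; python3 -c "
from h import *
where()";python3 -m creep '[[[0.5,0.1,0],[0,0,0],-1],[[1,0.2,0],[0,0,0],-1],[[1,0.2,0],[0,0,0],-1]]'; python3 -c "
from h import *
where()"
```

```text
clock: 13.73
position: [461.0, -127.9, 22.7]
ee_rot: [-0.513, 0.43, -0.478, 0.568]
contact_force: [-0.4, -0.3, -0.3]
gripper_width: 0.2
ex,ey,z 433.3 -202.8 22.7 F -0.5 -0.2 -0.3 t 13.7333 j [ 0.06  0.38 -0.66 -0.02 -0.43  1.7 ]
clock: 13.98
position: [461.0, -127.8, 22.5]
ee_rot: [-0.514, 0.431, -0.477, 0.568]
contact_force: [-2.6, -0.9, 1.6]
gripper_width: -0.1
ex,ey,z 433.3 -202.7 22.5 F -2.7 -0.4 1.6 t 13.9833 j [ 0.06  0.38 -0.65 -0.02 -0.43  1.7 ]
```

```bash
python3 -m creep '[[[0.4,0.1,0],[0,0,0],-1],[[0.8,0.1,0],[0,0,0],-1],[[0.8,0.1,0],[0,0,0],-1]]'; python3 -c "
from h import *
where()"; python3 -m creep '[[[-3,-0.5,0],[0,0,0],-1],[[-8,-1,0],[0,0,0],-1],[[-20,-3,0],[0,0,0],-1],[[-40,-7,10],[0,0,0],-1],[[-60,-10,40],[0,0,0],-1],[[-70,-12,80],[0,0,0],-1],[[-70,-12,120],[0,0,0],-1],[[-70,-12,150],[0,0,0],-1],[[-70,-12,150],[0,0,0],-1]]'; python3 - <<'E'
from h import *
where()
for n in ("top","wrist","scene"):
    p,d=arm.get_image(n);np.savez(n+"7.npz",p=p,d=d)
    if n=="top":p=cv2.resize(p[90:290,190:450],None,fx=3,fy=3)
    cv2.imwrite(f"pics/{n}7.png",cv2.cvtColor(p,cv2.COLOR_RGB2BGR))
z=np.load("top7.npz");P=pts("top",z["d"]).reshape(-1,3)
Q=np.stack([P@ex,P@ey,P[:,2]],1)
k=(Q[:,2]>15)&(Q[:,2]<75)&(abs(Q[:,1]+202)<120)&(Q[:,0]>380)&(Q[:,0]<620);Q=Q[k]
L=Q[(Q[:,2]>58)&(Q[:,0]>449)];print("lid",np.percentile(L,[1,50,99],axis=0).round(1))
f=Q[Q[:,0]<447];print("flap",len(f),np.percentile(f,[1,50,99],axis=0).round(1) if len(f) else "")
E
```

```text
clock: 14.23
position: [461.1, -127.8, 22.2]
ee_rot: [-0.514, 0.432, -0.477, 0.568]
contact_force: [-2.8, -1.0, 2.1]
gripper_width: 0.2
ex,ey,z 433.5 -202.7 22.2 F -3.0 -0.5 2.1 t 14.2333 j [ 0.06  0.39 -0.65 -0.02 -0.43  1.7 ]
clock: 14.98
position: [396.2, -140.1, 179.3]
ee_rot: [-0.51, 0.426, -0.481, 0.572]
contact_force: [0.4, -0.2, 0.1]
gripper_width: 0.3
ex,ey,z 367.4 -204.0 179.3 F 0.4 -0.2 0.1 t 14.9833 j [ 0.04  0.03 -0.6  -0.01 -0.82  1.71]
lid [[ 452.5 -310.4   59. ]
 [ 518.4 -201.9   62.7]
 [ 586.   -94.8   66.7]]
flap 105 [[ 440.7 -232.    20.4]
 [ 443.5 -201.6   55.5]
 [ 446.7 -172.    61.4]]
```

View pics/top7.png

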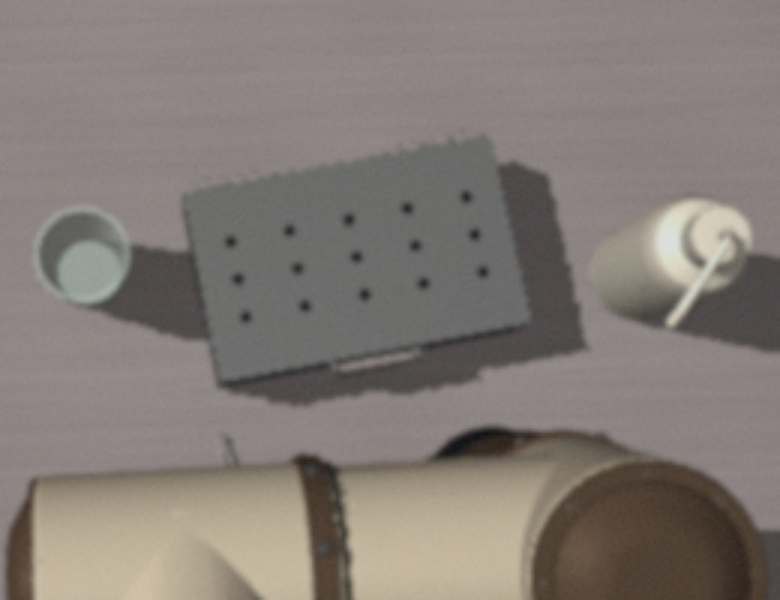

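View pics/wrist7.png

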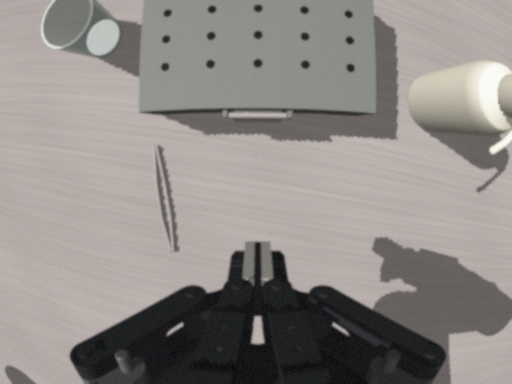

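```bash
python3 -m creep '[[[0,0,0],[0,0,0],-1],[[0,0,0],[0,0,0],-1],[[0,0,0],[0,0,0],-1]]'; python3 -c "
from bench import arm
print(arm.job_done())"
```

```text
clock: 15.38
position: [391.1, -139.7, 171.1]
ee_rot: [-0.514, 0.432, -0.477, 0.567]
contact_force: [0.3, 0.5, 0.1]
gripper_width: 0.0
the job is handed in; nothing more can be done
None
```

The case is shut and latched, and I handed the job in at about 15.4 s of the 51 s allowed. With the fingers shut, I pushed the lid over from behind until it met the rim. I then pushed the latch flap down and in until it snapped.

What the last checks showed:
- **Lid:** it came to a firm stop at about 12 N downward. The top-camera depth taken before latching showed it level from front to back at 62.7 mm, against a nominal 64 mm (the bench itself read about 1 mm low). After latching, its middle height read the same.
- **Latch:** resistance rose to about 5.6 N, then fell to about 0.5 N as the flap moved in about 5 mm. After that it sat on a hard stop. The final picture shows the flap flush with the case front.
- **Case:** its measured position before and after latching agreed to within 0.3 mm.
- **Bystanders:** the bottle and beaker look unmoved in the top view. The arm hid most of the forceps there; the wrist view shows them lying on the bench clear of the case. I judged these by eye and did not measure them again.
- **Robot:** it was clear of everything at hand-in, with less than 1 N on the tool.

Two readings disagreed with what I expected. The push force on the lid while it was moving read only about 1 N, below the stated 2 to 4 N. During the latch push there was also a sideways force of about 2 N, which disappeared once the latch snapped.

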